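# Uncover the hot bread pot with the lid lifter and park the lid in the rack

## Task

Uncover the baked loaf: take the lid lifter from its rest, hook the hot pot lid by its loop, lift it off level without touching it with the hand, and set it down gently, flat on the baking tray that is drawn out of the rack, then unhook it. Push that tray, with the lid on it, fully home against the rack's back stop, and put the lifter back in both forks of its rest. Leave the pot and everything else on the bench where it is.

Things in the scene. Friction and masses are not known exactly. Their poses are not given: they have to be found in the camera images.
- lid: Hot lid of the bread pot: round, dark steel, 0.45 kg, a bright steel loop on top. Origin: centre of its underside, z up. Going up: boss 128 mm across, 6 mm high (sits inside the pot's mouth with 5 mm play; the lid stands on it when set down), disc 156 mm across up to 14 mm, low dome to 24 mm. Its x points roughly away from the robot, yaw varies. Fingers and arm must not touch it.
- lid_loop (a point): Middle of the loop's top, half way through its thickness, 60.5 mm above the lid's origin. The loop is a flat steel strap 20 mm wide (lid x), 5 mm thick: a level top 78 mm long (lid y) and two uprights, inner faces at y = -34 and +34 mm. Free under it: 34 mm high in the middle, 68 mm wide; the strap's underside is 58 mm above the lid's origin.
- pot: Loose round dark steel bread pot with a loaf in it, 1.6 kg, 148 mm across, 85 mm high, two side lugs reaching 97 mm from its centre along its y, 68 mm up. Origin: centre of its underside, on the bench. The lid rests on its rim, lid origin 79 mm above the pot's. It stands at one side of the rack (left or right), the lifter's rest at the other.
- lifter: Lid lifter, 0.22 kg: wooden grip with a flat steel hook below, at the start lying level in its rest. Origin: middle of the grip, x along it, z up. Grip 130 mm long (x), 20 wide (y), 18 high (z), to be gripped across y at its middle from above. A leg 6 mm thick, 24 wide, goes down at x = -30 mm to the foot. Whole height 114 mm.
- lifter_hook (a point): Point on the foot's flat top face, right under the grip's middle, 99 mm below the lifter's origin. Foot: 66 mm long (x = -33 to +33 mm), 30 wide (y), 6 thick, underside 105 mm below the origin. The loop's strap is carried flat on it between leg (front face x = -27 mm) and toe (back face x = +27 mm); with the strap's middle over this point the lid hangs level.
- lifter_toe (a point): Top edge of the upturned toe at the foot's front: 30 mm ahead of (x) and 86 mm below the lifter's origin, 13 mm above the foot's top face, toe 6 mm thick, 30 mm wide. It passes under the loop's strap in the lifter's +x direction, lifter x square to the strap, before the lifter is raised.
- rest: Rest for the lifter, fixed, painted steel: base 150 x 100 x 6 mm, two upright forks 6 mm thick at x = -53 and +53 mm, each 46 mm wide with an open-topped notch 28 mm wide (y): floor 116 mm above the bench, straight sides to 128 mm, flared ears to 142 mm. The grip lies in both notches, the hook hangs between the forks. Origin: centre of the underside.
- rest_seat (a point): Where the lifter's origin is when it lies centred in both forks: 125 mm above the rest's origin. At the start the lifter's toe points along the rest's +x, roughly away from the robot.
- rack: Low bench rack of steel angle, fixed, 0.32 m deep (x), 0.29 wide, 0.185 high, open at front and back. Origin: middle of its footprint, on the bench; x points into the rack, away from the robot; front ends of the runners at x = -150 mm. Lowest level: a full tray, top 46 mm up. Middle runners, 62 mm up, carry the drawn tray. Over x = -40 mm and beyond, a wire grid with breadsticks 166 mm up.
- rack_front (a point): Middle of the front ends of the tray's runners: x = -150 mm in the rack's frame, 62 mm above the bench. The back stop, a cross bar met by the tray's back rim when home, is 305 mm further in. Runners above the tray leave about 4 mm over its rim, so it cannot tip out; side play 2.5 mm. Square corner posts, 20 mm, 185 mm high, at rack x = -140 and +155, y = -135 and +135 mm.
- tray: Blackened baking tray, loose, 0.6 kg, 330 mm deep (x), 240 wide (y), rim 22 mm high, sheet 3 mm. Origin: centre of its underside, 62 mm above the bench; axes as the rack's. Drawn out 70 to 100 mm towards the robot at the start; home, its origin is at x = -10 mm in the rack's frame. While drawn, a lid centred about 95 mm behind its front rim clears the wire grid.
- tray_front (a point): Middle of the outer face of the tray's front rim, 11 mm above the tray's underside: push here along the rack's +x. Home, it stands 25 mm in front of the runners. It slides easily: pushing takes under 8 N with the lid on. Loaded, the drawn tray dips at most 2 degrees at the front.
- knob_pot: Bystander: another round dark pot, 152 mm across, with a black knob on its lid (not a loop), 120 mm high. Origin at the centre of its underside.
- loaf_tin: Bystander: oblong dark loaf tin with a loaf, 200 x 100 x 80 mm. Origin at the centre of its underside.
- basket: Bystander: round wooden proving bowl, 170 mm across, 70 mm high. Origin at the centre of its underside.
- flour_jar: Bystander: white jar with a steel cap, 84 mm across, 130 mm high. Origin at the centre of its underside.
- scraper: Bystander: dough scraper lying flat, steel blade with a wooden grip, 93 x 150 x 18 mm. Origin at the middle of the blade, on the bench.
- timer: Bystander: white kitchen timer, 50 x 75 x 70 mm. Origin at the centre of its underside.
Mind the look-alikes: they are no part of the job. Leave any green or orange look-alike of the lid alone. Leave any black or orange look-alike of the lifter alone.

How it is judged:
By the outcome, as a careful person would: the job done as asked, in the order asked, and still so for the second after the job is handed in, with the robot touching nothing.
It also fails if it takes over 72 s, if anything falls off the work surface, if the arm or the gripper's body presses on something with over 40 N, if the wrist force passes 120 N, or if a joint passes its speed limit or range.

## Robot

A 7-joint arm with a two-finger parallel gripper is mounted at the origin on the work surface. World frame = base frame: x ahead of the robot, y to its left, z up, the work surface at z = 0. Lengths are in m, angles in rad, forces in N, time in s.
With the tool pointing down it reaches from about 0.425 to 0.875 m from the base axis. Payload 8.4 kg.
Tool frame: the origin (TCP) lies between the finger pads; the fingertips stand 22 mm ahead of it and the grasp point (between the pads) lies 3 mm ahead of it; z points along the fingers, y is the direction in which the jaws open and shut (so a half turn about z gives the same grasp; the last joint's range is limited). The gripper opens to 85 mm and grips with 20 to 120 N. Pads are 22 mm wide; open, the fingers measure 114 mm over their backs; the gripper's body (76 mm by 85 mm) begins 54 mm behind the grasp point. The pads swing forward as they close: fully open they stand 13 mm farther back than shut.
Start: joints at [1.195, 0.333, 0.04, 1.465, -0.013, 1.343, -0.059], TCP at [0.178, -0.625, 0.253] pointing down, gripper open.
Joint ranges: [-2.58, 2.58], [-0.38, 2.09], [-1.3, 1.39], [0.25, 2.4], [-1.5, 4.64], [0.08, 2.09], [-2.65, 2.65]. Speed limits (rad/s): [2.22, 2.22, 2.79, 2.79, 3.14, 3.14, 3.14].

## Interface

Orientations are given as a unit quaternion [x, y, z, w].
In Python, from station import ctrl gives the robot as it stands.
- The arm moves only by the shell command python3 -m jog 'ROWS' [FORCE]. ROWS is a JSON object of lists of equal length, an entry for each row: "translation": the shift along the world's x, y, z in mm, a list of three; "dr": the turn, a rotation vector about the world's x, y, z in rad, a list of three; "jaw": the opening, from -1 (shut) to 1 (fully open), so that 0 is half open. In form: {"translation": [[dx, dy, dz], ...], "dr": [[ax, ay, az], ...], "jaw": [jaw, ...]}. A call has 1 to 20 rows; each row shifts and turns the pose as measured when the row begins; what a row does not reach is not made up. A row lasts 1/12 s, in which the tool goes at most 41.7 mm and 7.16 degrees, less where a joint would pass 70% of its speed; a pose out of reach is approached as far as the arm can. A call is refused whole if a number of a shift passes 41.7 or a number of a turn 0.125, either way. A call with a gripper value outside its range is refused whole. The fingers move at their own pace and stop on an object; FORCE is the grip in N (left out, the last holds). Time passes only in rows, so rows that do not move let the fingers close. It gives the time, the measured TCP pose, the force and the opening at its end, in the units of the state.
- ctrl.observe(): the state, without advancing time (a new reading comes with each control period).
- ctrl.camera(name): name is "scene" or "top" or "wrist"; returns a dict with "color" (480x640x3 uint8, red, green, blue), "camera_matrix" (3x3 intrinsics, pixels), "world_to_cam" (4x4, takes a point from world to camera coordinates). Camera axes: x right, y down, z forward; pixel columns grow to the right and rows downward; lengths in m; the calibration is good to about 2 mm. A picture is of the moment at which its call begins. There is no depth.
- ctrl.sign_off(): hands the job in, once; it reports no verdict.
The state is a dict: "clock": time; "joints": joint angles; "joint_vel": joint speeds; "joint_torque": joint torques, N m; "eef_pos": TCP position; "eef_rot": TCP orientation; "contact_force": force on the tool from outside, world axes, zero at the start; "moment": the same for the moment, N m; "finger_gap": opening from 0.0 (shut) to 1.0 (fully open).
Only numpy, scipy, OpenCV 4.12 (cv2) and the standard library are available. Lean on these libraries where they do the work, as an engineer would, in place of code of your own. Each camera call takes 0.05 s, during which the arm holds its last target. There are 200 camera calls.

## Working session

There is one attempt and no reset: what is moved stays moved. The work goes in short steps, Python scripts to look and compute and a shell command to move; the robot and the scene stay as the last step left them, time stands still between calls to the robot, and variables do not carry over. Pictures are saved under pics/ and viewed, about 8 in all and at most 12, crops included, and the job is handed in when it is done.

```bash
mkdir -p pics; ls; python3 - <<'E'
from station import ctrl
import cv2,numpy as np
s=ctrl.observe();print({k:np.round(v,3).tolist() for k,v in s.items()})
for n in("scene","top"):
    c=ctrl.camera(n);cv2.imwrite(f"pics/{n}0.png",c["color"][:,:,::-1]);np.savez(f"pics/{n}0.npz",**c)
    print(n,np.round(c["camera_matrix"],1).tolist(),np.round(c["world_to_cam"],3).tolist())
E
```

```text
pics
{'clock': 0.0, 'joints': [1.195, 0.334, 0.04, 1.466, -0.013, 1.343, -0.058], 'joint_vel': [0.001, -0.001, -0.001, -0.0, 0.001, -0.0, -0.001], 'joint_torque': [0.0, -65.855, 1.366, -40.556, 0.017, 0.013, 0.0], 'eef_pos': [0.177, -0.625, 0.252], 'eef_rot': [0.99, 0.138, -0.0, -0.001], 'contact_force': [0.988, 0.141, 0.692], 'moment': [0.019, -0.014, 0.042], 'finger_gap': 0.997}
scene [[541.0, 0.0, 329.8], [0.0, 541.0, 230.1], [0.0, 0.0, 1.0]] [[0.764, 0.644, -0.021, -0.399], [0.422, -0.525, -0.739, -0.133], [-0.487, 0.556, -0.673, 1.925], [0.0, 0.0, 0.0, 1.0]]
top [[613.0, 0.0, 315.9], [0.0, 613.0, 246.9], [0.0, 0.0, 1.0]] [[-0.009, -1.0, 0.012, -0.007], [-0.985, 0.007, -0.173, 0.551], [0.173, -0.013, -0.985, 1.707], [0.0, 0.0, 0.0, 1.0]]
```

View pics/top0.png

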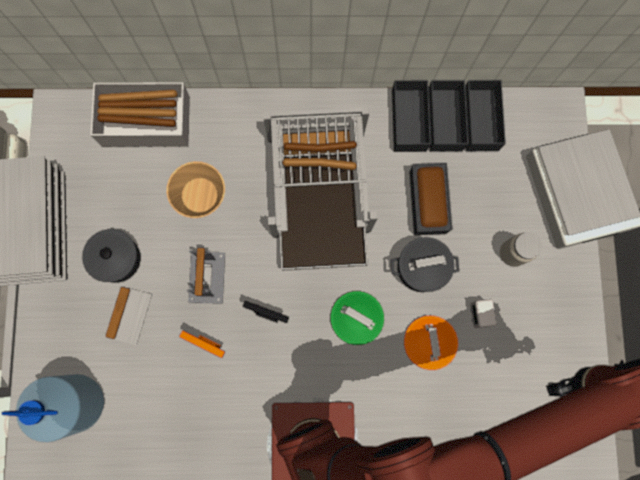

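View pics/scene0.png

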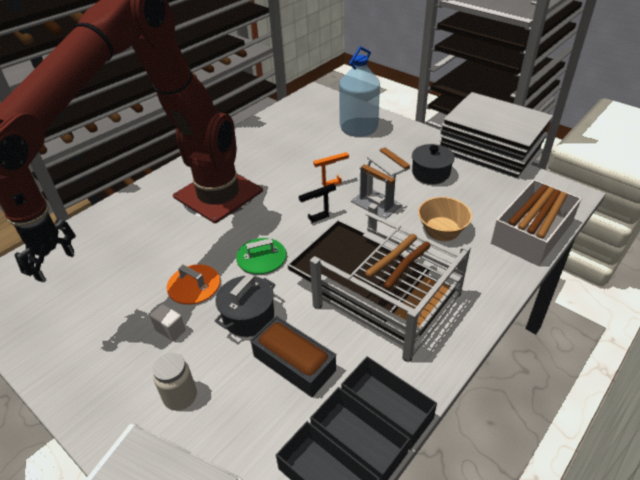

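The top view shows the loop lid on its pot at (425,263), the lifter in its rest at (200,270), and the drawn tray with its front edge at v≈268 and u 281–367. The green and orange lids and the black and orange lifters are decoys.

```bash
cat > h.py <<'E'
import numpy as np,cv2
from station import ctrl
def load(n):return dict(np.load(f"pics/{n}.npz"))
def snap(n,name):
    c=ctrl.camera(n);np.savez(f"pics/{name}.npz",**c);cv2.imwrite(f"pics/{name}.png",c["color"][:,:,::-1]);return c
def ray(c,uv):
    T=c["world_to_cam"];R,t=T[:3,:3],T[:3,3]
    d=R.T@np.linalg.inv(c["camera_matrix"])@np.array([uv[0],uv[1],1.]);return -R.T@t,d
def on(c,uv,z):
    o,d=ray(c,uv);return o+d*(z-o[2])/d[2]
def proj(c,p):
    q=c["camera_matrix"]@(c["world_to_cam"]@np.r_[p,1])[:3];return q[:2]/q[2]
def blob(c,mask,roi,k=0):
    m=np.zeros_like(mask,np.uint8);x0,y0,x1,y1=roi;m[y0:y1,x0:x1]=mask[y0:y1,x0:x1]
    cs=sorted(cv2.findContours(m,cv2.RETR_EXTERNAL,cv2.CHAIN_APPROX_NONE)[0],key=cv2.contourArea)
    return cs[-1-k]
def rect(c,cnt,z):
    r=cv2.minAreaRect(cnt);b=cv2.boxPoints(r);P=np.array([on(c,p,z) for p in b])[:,:2]
    e=[P[1]-P[0],P[2]-P[1]];e.sort(key=np.linalg.norm);l=e[1]
    return P.mean(0),np.linalg.norm(e[0]),np.linalg.norm(l),np.degrees(np.arctan2(l[1],l[0])),r[0]
E
python3 - <<'E'
from h import *
c=load("top0");im=c["color"].astype(int);hsv=cv2.cvtColor(c["color"],cv2.COLOR_RGB2HSV)
br=(hsv[...,1]>110)&(hsv[...,0]<20)
print("grip",rect(c,blob(c,br,(185,235,225,310)),.134))
bright=im.min(2)>120
print("loop",rect(c,blob(c,bright,(405,245,450,282)),.142))
dark=im.max(2)<75
t=blob(c,dark|(br&False),(270,185,375,275));print("tray sheet",rect(c,t,.065))
gr=c["color"]
for n,roi,f in(("a",(180,220,470,320),3),):
    x0,y0,x1,y1=roi;cv2.imwrite("pics/crop1.png",cv2.resize(gr[y0:y1,x0:x1,::-1],None,fx=2.75,fy=2.75,interpolation=cv2.INTER_CUBIC))
E
```

```text
grip (array([0.47087246, 0.30497276]), np.float64(0.021974535082302512), np.float64(0.12832362102159084), np.float64(-1.732852396604944), (199.1969451904297, 271.45538330078125))
loop (array([ 0.49273136, -0.31935375]), np.float64(0.022157007462436113), np.float64(0.07983672142622981), np.float64(-81.63586079313814), (430.3669738769531, 261.1358337402344))
tray sheet (array([ 0.61345945, -0.02890234]), np.float64(0.23346007079043696), np.float64(0.23666758946923927), np.float64(-86.85887969050496), (321.82757568359375, 224.5689697265625))
```

View pics/crop1.png

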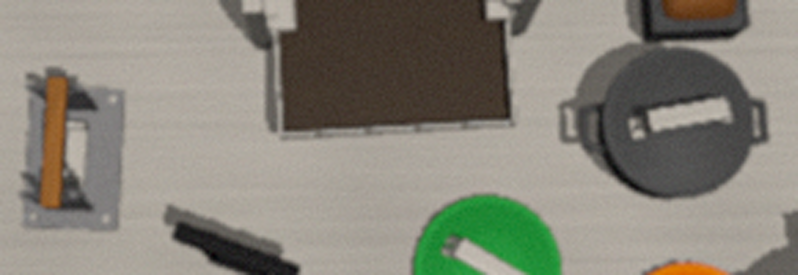

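```bash
python3 -m jog '{"translation":[[32,25,3],[32,25,3],[32,25,3],[32,25,3],[32,25,3],[32,25,3],[32,25,3],[11,39,0],[11,39,0],[11,39,0],[11,39,0],[11,39,0],[11,39,0],[11,39,0],[11,39,0],[11,39,0]],"dr":[[0,0,0],[0,0,0],[0,0,0],[0,0,0],[0,0,0],[0,0,0],[0,0,-0.03],[0,0,-0.03],[0,0,-0.03],[0,0,-0.03],[0,0,-0.03],[0,0,-0.03],[0,0,-0.03],[0,0,-0.03],[0,0,-0.03],[0,0,-0.03]],"jaw":[1,1,1,1,1,1,1,1,1,1,1,1,1,1,1,1]}'
python3 - <<'E'
from h import *
s=ctrl.observe();print(s['joints'])
c=load("top0")
for p in((282.5,268.5),(366,264.3)):print("front rim top",on(c,p,.084))
E
```

```text
clock: 1.43
eef_pos: [0.4961, -0.0872, 0.2667]
eef_rot: [1.0, -0.027, -0.005, -0.004]
contact_force: [1.5, -1.0, 0.2]
finger_gap: 1.001
[ 0.47332572  0.05870263 -0.39625608  1.76783122  0.01599248  1.33018245
 -1.55144863]
front rim top [0.48377079 0.08259344 0.084     ]
front rim top [ 0.49383861 -0.1504968   0.084     ]
```

```bash
python3 -m jog '{"translation":[[-2.3,36,0],[-2.3,36,0],[-2.3,36,0],[-2.3,36,0],[-2.3,36,0],[-2.3,36,0],[-2.3,36,0],[-2.3,36,0],[-2.3,36,0],[-2.3,36,0],[-2.3,32,0],[0,0,0],[0,0,0]],"dr":[[0,0,0.003],[0,0,0.003],[0,0,0.003],[0,0,0.003],[0,0,0.003],[0,0,0.003],[0,0,0.003],[0,0,0.003],[0,0,0],[0,0,0],[0,0,0],[0,0,0],[0,0,0]],"jaw":[1,1,1,1,1,1,1,1,1,1,1,1,1]}'
python3 - <<'E'
from h import *
s=ctrl.observe();print(s['joints'],s['eef_pos'],s['eef_rot'])
c=snap("wrist","w1");snap("top","top1")
hsv=cv2.cvtColor(c["color"],cv2.COLOR_RGB2HSV)
br=(hsv[...,1]>110)&(hsv[...,0]<20)
for k in range(2):
    try:print("grip",rect(c,blob(c,br,(0,0,640,480),k),.134))
    except Exception as e:print(e)
print(proj(c,[.471,.305,.134]))
E
```

```text
clock: 2.52
eef_pos: [0.4619, 0.3335, 0.2641]
eef_rot: [1.0, -0.01, -0.007, -0.005]
contact_force: [-0.3, -0.3, 0.1]
finger_gap: 0.998
[-0.05406195  0.2464182  -0.75029649  1.61397546  0.15339584  1.35104944
 -2.41458843] [0.46185515 0.33347274 0.26410613] [ 0.99990815 -0.01028575 -0.00723192 -0.00505896]
grip (array([0.47141549, 0.30483477]), np.float64(0.01942859421362848), np.float64(0.1269316563843312), np.float64(-2.0848521795924406), (368.2408142089844, 208.7400360107422))
grip (array([0.32748101, 0.29592344]), np.float64(0.07659693800554324), np.float64(0.10499530643889673), np.float64(-116.95679711358049), (376.6815185546875, 402.31195068359375))
[367.69596722 216.57988365]
```

View pics/w1.png

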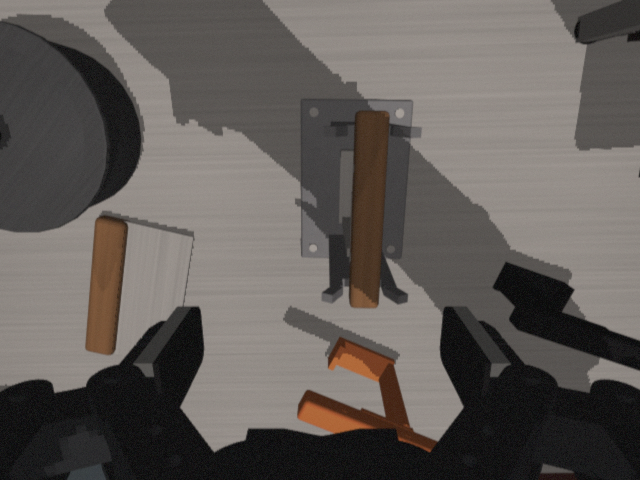

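Wrist view: the lifter's grip runs vertically from (372,112) to (364,305) in its rest. The size is right and it matches the top view to within 1 mm. Next I line up and descend.

```bash
cat >> h.py <<'E'
from scipy.spatial.transform import Rotation as Ro
def delta(p,yaw):
    s=ctrl.observe();R=Ro.from_euler('z',yaw,degrees=True)*Ro.from_quat([1,0,0,0])
    d=(R*Ro.from_quat(s['eef_rot']).inv()).as_rotvec()
    print("d mm",np.round((np.array(p)-s['eef_pos'])*1e3,1),"dr",np.round(d,4),"F",np.round(s['contact_force'],1),"gap",round(float(s['finger_gap']),3),"t",round(float(s['clock']),2),"j7",round(float(s['joints'][6]),2))
E
python3 -m jog '{"translation":[[4,-14,0],[5,-14,-14],[0,-1,-30],[0,0,-30],[0,0,0],[0,0,0]],"dr":[[-0.01,-0.014,-0.015],[0,0,0],[0,0,0],[0,0,0],[0,0,0],[0,0,0]],"jaw":[1,1,1,1,1,1]}'
python3 -c "
from h import *;delta([.4714,.3048,.128],-2)"
```

```text
clock: 3.12
eef_pos: [0.4764, 0.2897, 0.1901]
eef_rot: [1.0, -0.027, 0.005, 0.003]
contact_force: [1.1, 0.2, 0.8]
finger_gap: 1.002
d mm [ -5.   15.1 -62.1] dr [0.0065 0.0089 0.0188] F [1.1 0.2 0.8] gap 1.002 t 3.12 j7 -2.41
```

```bash
python3 -m jog '{"translation":[[-3,8,0],[-2,5,0],[0,2,0],[0,0,0],[0,0,0]],"dr":[[0.006,0.009,0.015],[0,0,0],[0,0,0],[0,0,0],[0,0,0]],"jaw":[1,1,1,1,1]}'
python3 -c "
from h import *;delta([.4714,.3048,.128],-2)"
```

```text
clock: 3.53
eef_pos: [0.4735, 0.3054, 0.1962]
eef_rot: [1.0, -0.02, 0.003, -0.001]
contact_force: [-0.3, 0.7, -0.7]
finger_gap: 0.996
d mm [ -2.1  -0.6 -68.2] dr [-0.0018  0.0054  0.0058] F [-0.3  0.7 -0.7] gap 0.996 t 3.53 j7 -2.42
```

```bash
python3 -m jog '{"translation":[[-1,0,-15],[-1,0,-15],[0,0,-14],[0,0,-10],[0,0,-6],[0,0,-3],[0,0,-1],[0,0,0]],"dr":[[0,0.005,0.005],[0,0,0],[0,0,0],[0,0,0],[0,0,0],[0,0,0],[0,0,0],[0,0,0]],"jaw":[1,1,1,1,1,1,1,1]}'
python3 -c "
from h import *;delta([.4714,.3048,.128],-2)"
```

```text
clock: 4.2
eef_pos: [0.4715, 0.3069, 0.1289]
eef_rot: [1.0, -0.016, 0.001, -0.002]
contact_force: [0.1, -0.7, -0.1]
finger_gap: 1.001
d mm [-0.1 -2.1 -0.9] dr [-0.0036  0.0023 -0.0023] F [ 0.1 -0.7 -0.1] gap 1.001 t 4.2 j7 -2.45
```

```bash
python3 -m jog '{"translation":[[0,-1.5,-1],[0,-0.5,0],[0,0,0],[0,0,0],[0,0,0],[0,0,0],[0,0,0],[0,0,0],[0,0,0],[0,0,0],[0,0,0],[0,0,0]],"dr":[[0,0,0],[0,0,0],[0,0,0],[0,0,0],[0,0,0],[0,0,0],[0,0,0],[0,0,0],[0,0,0],[0,0,0],[0,0,0],[0,0,0]],"jaw":[1,1,-1,-1,-1,-1,-1,-1,-1,-1,-1,-1]}' 110
python3 -c "
from h import *;delta([.4714,.3048,.128],-2)"
```

```text
clock: 5.2
eef_pos: [0.4729, 0.3055, 0.1307]
eef_rot: [1.0, -0.017, 0.003, -0.003]
contact_force: [-0.1, -0.5, 0.0]
finger_gap: 0.214
d mm [-1.5 -0.7 -2.7] dr [-0.0051  0.0062 -0.0018] F [-0.1 -0.5  0. ] gap 0.214 t 5.2 j7 -2.45
```

```bash
python3 -m jog '{"translation":[[0,0,5],[0,0,10],[0,0,15],[0,0,20],[0,0,25],[0,0,25],[0,0,25],[0,0,20],[0,0,12],[0,0,6],[0,0,2],[0,0,0],[0,0,0]],"dr":[[0,0,0],[0,0,0],[0,0,0],[0,0,0],[0,0,0],[0,0,0],[0,0,0],[-0.005,0.006,0],[0,0,0],[0,0,0],[0,0,0],[0,0,0],[0,0,0]],"jaw":[-1,-1,-1,-1,-1,-1,-1,-1,-1,-1,-1,-1,-1]}'
python3 - <<'E'
from h import *
delta([.4729,.3055,.295],-2)
a=snap("scene","s2");snap("wrist","w2");t=snap("top","t2")
s=ctrl.observe();p=s['eef_pos']+[-.0015,-.0007,-.0057];print(s['eef_pos'],[proj(a,p+q).round() for q in([0,0,0],[0,0,-.099])],proj(t,p))
A=a["color"][60:300,280:480];W=cv2.imread("pics/w2.png")
o=np.hstack([cv2.resize(A[:,:,::-1],(400,480),interpolation=cv2.INTER_CUBIC),cv2.resize(W[:,120:520],(400,480))]);cv2.imwrite("pics/v4.png",o)
E
```

```text
clock: 6.28
eef_pos: [0.4684, 0.3044, 0.3078]
eef_rot: [1.0, -0.015, -0.002, 0.001]
contact_force: [-0.0, -0.2, -2.8]
finger_gap: 0.212
d mm [  4.5   1.1 -12.8] dr [ 0.001  -0.0035 -0.005 ] F [-0.  -0.2 -2.8] gap 0.212 t 6.28 j7 -2.36
[0.46829971 0.30417056 0.3072645 ] [array([378., 127.]), array([376., 154.])] [187.66909558 263.71567016]
```

View pics/v4.png

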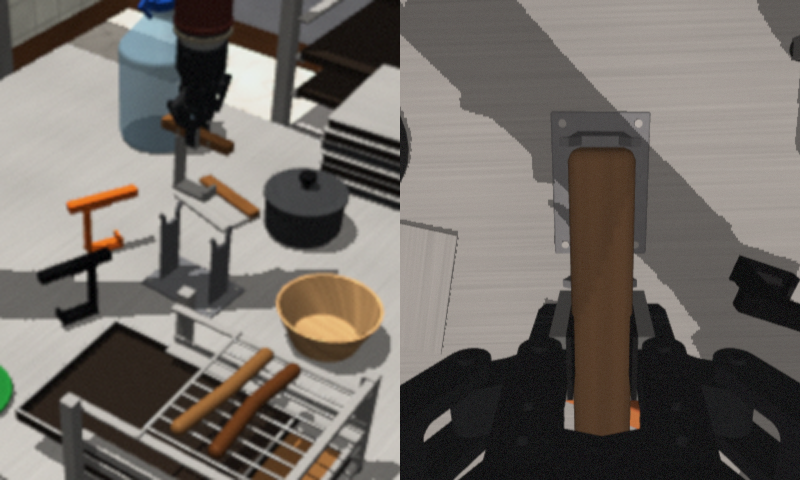

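Left half: the lifter hangs level in the jaws above its rest. Right half: the grip is centred between the pads. I now move to the pot side.

```bash
python3 -m jog '{"translation":[[2,-20,0],[0,-36,0],[0,-36,0],[0,-36,0],[0,-36,0],[0,-36,0],[0,-36,0],[0,-36,0],[-2,-36,0],[-3,-36,0],[-3,-36,0],[-3,-36,0],[-3,-36,0],[-3,-36,0],[-3,-36,0],[-3,-30,0],[-3,-20,0],[-2,-10,0],[-1,-4,0],[0,0,0]],"dr":[[0,0,0.012],[0,0,0.012],[0,0,0.012],[0,0,0.012],[0,0,0.012],[0,0,0.012],[0,0,0.012],[0,0,0.012],[0,0,0.012],[0,0,0.012],[0,0,0.012],[0,0,0.012],[0,0,0.012],[0,0,0.012],[0,0,0.012],[0,0,0],[0,0,0],[0,0,0],[0,0,0],[0,0,0]],"jaw":[-1,-1,-1,-1,-1,-1,-1,-1,-1,-1,-1,-1,-1,-1,-1,-1,-1,-1,-1,-1]}'
python3 - <<'E'
from h import *
delta([.430,-.328,.295],8.4)
c=snap("wrist","w3");snap("scene","s3");t=snap("top","t3")
for C,n in((c,"w"),(t,"t")): print(n,proj(C,[.4927,-.3194,.142]))
E
```

```text
clock: 8.1
eef_pos: [0.4238, -0.309, 0.2926]
eef_rot: [0.997, 0.082, -0.013, -0.003]
contact_force: [1.4, 0.0, -2.4]
finger_gap: 0.208
d mm [  6.2 -19.    2.4] dr [-0.0039 -0.0271 -0.0177] F [ 1.4  0.  -2.4] gap 0.208 t 8.1 j7 -0.88
w [357.01185522 120.26572405]
t [430.39717383 261.14054885]
```

View pics/w3.png

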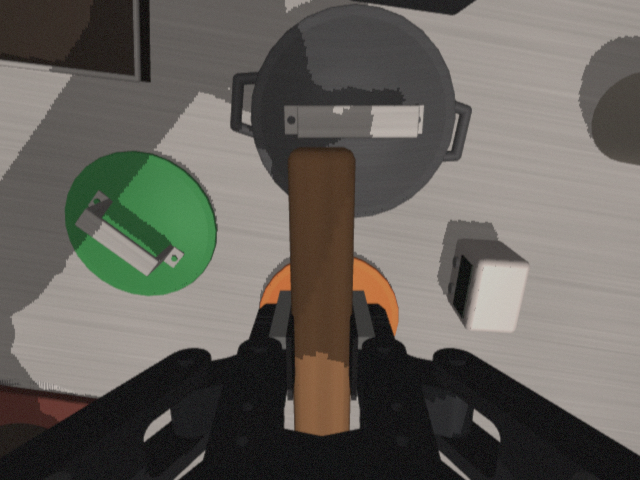

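Wrist view: the loop's strap spans (298,121) to (423,121), ahead of the grip and a little to its right. The pot's lugs are at (243,103) and (460,130).

```bash
python3 - <<'E'
from h import *
c=load("w3")
g=c["color"].astype(int)
# strap: bright-ish vs dark lid; print gray profile edges
gray=cv2.cvtColor(c["color"],cv2.COLOR_RGB2GRAY)
print(gray[121,285:432:3].tolist())
L,R=on(c,(298,121),.142),on(c,(423,121),.142);print(L,R,np.linalg.norm(L-R),(L+R)/2)
E=[]
for u in(312,330,380,408):
    col=gray[95:148,u].astype(int);d=np.diff(cv2.GaussianBlur(col.astype(np.float32).reshape(-1,1),(1,5),0).ravel());a,b=95+d.argmax(),95+d.argmin();m=on(c,(u,(a+b)/2+.5),.142);E.append(m[:2]);print(u,a,b,m)
E=np.array(E);k=np.polyfit(E[:,1],E[:,0],1);print("lid yaw",-np.degrees(np.arctan(k[0])))
# pot lid disc circle: dark blob
m=(gray<95).astype(np.uint8)
t=load("top0")
print("lid centre guess from loop in top",proj(t,[*((L+R)/2)[:2],.142]))
E
```

```text
[101, 55, 47, 52, 88, 102, 103, 101, 104, 101, 103, 100, 102, 103, 103, 102, 103, 100, 101, 103, 102, 104, 102, 97, 103, 103, 99, 102, 100, 138, 172, 171, 173, 171, 170, 169, 172, 172, 172, 170, 175, 172, 172, 173, 164, 132, 88, 73, 74]
[ 0.48609757 -0.28227145  0.142     ] [ 0.49912992 -0.36100505  0.142     ] 0.07980490553849726 [ 0.49261375 -0.32163825  0.142     ]
312 105 137 [ 0.48725651 -0.29115524  0.142     ]
330 105 137 [ 0.48913664 -0.30251323  0.142     ]
380 105 136 [ 0.49465344 -0.33396084  0.142     ]
408 105 136 [ 0.49756915 -0.3515758   0.142     ]
lid yaw 9.740842453626277
lid centre guess from loop in top [431.22425561 261.166001  ]
```

```bash
python3 -m jog '{"translation":[[3,-9,0],[2,-7,-5],[1,-4,-15],[0,-2,-15],[0,0,-10],[0,0,-6],[0,0,-2],[0,0,0]],"dr":[[-0.004,-0.02,0],[0,-0.007,0],[0,0,0],[0,0,0],[0,0,0],[0,0,0],[0,0,0],[0,0,0]],"jaw":[-1,-1,-1,-1,-1,-1,-1,-1]}'
python3 -c "
from h import *;delta([.4301,-.3313,.2212],9.3)"
```

```text
clock: 8.92
eef_pos: [0.4348, -0.3269, 0.2387]
eef_rot: [0.996, 0.088, 0.005, 0.002]
contact_force: [0.5, -0.3, -1.8]
finger_gap: 0.212
d mm [ -4.7  -4.4 -17.5] dr [ 0.0029  0.0099 -0.0144] F [ 0.5 -0.3 -1.8] gap 0.212 t 8.92 j7 -0.85
```

```bash
python3 -m jog '{"translation":[[-3,-3,0],[-2,-2,-5],[0,0,-6],[0,0,-5],[0,0,-2],[0,0,0],[0,0,0]],"dr":[[0.003,0.008,-0.012],[0,0,0],[0,0,0],[0,0,0],[0,0,0],[0,0,0],[0,0,0]],"jaw":[-1,-1,-1,-1,-1,-1,-1]}'
python3 - <<'E'
from h import *
delta([.4301,-.3313,.2212],9.3)
a=snap("scene","s4");w=snap("wrist","w4")
A=a["color"][220:340,190:310,::-1]
o=np.hstack([cv2.resize(A,(480,480),interpolation=cv2.INTER_CUBIC),w["color"][:,160:480,::-1]]);cv2.imwrite("pics/v6.png",o)
E
```

```text
clock: 9.5
eef_pos: [0.4301, -0.3327, 0.2207]
eef_rot: [0.997, 0.082, 0.002, 0.001]
contact_force: [-0.2, 1.0, -2.2]
finger_gap: 0.211
d mm [-0.   1.4  0.5] dr [ 0.0011  0.0035 -0.0014] F [-0.2  1.  -2.2] gap 0.211 t 9.5 j7 -0.85
```

View pics/v6.png

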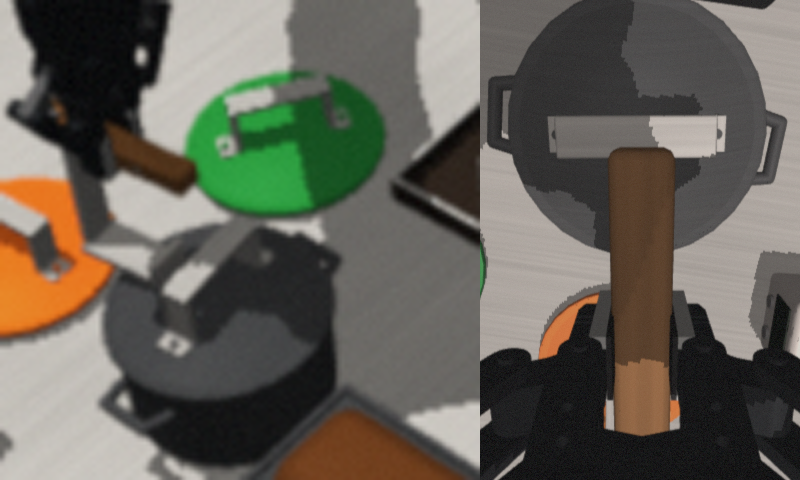

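The toe sits in front of the strap and below it. In the wrist view the loop spans columns 555–718, centred on the grip at about 640. I slide the hook in.

```bash
python3 -m jog '{"translation":[[6,1,0],[10,2,0],[12,2,0],[12,2,0],[10,2,0],[6,1.5,0],[4,0.5,0],[1,0,0],[0,0,0]],"dr":[[0,0.002,0],[0,0,0],[0,0,0],[0,0,0],[0,0,0],[0,0,0],[0,0,0],[0,0,0],[0,0,0]],"jaw":[-1,-1,-1,-1,-1,-1,-1,-1,-1]}'
python3 -c "
from h import *;delta([.4942,-.3208,.2212],9.3)"
```

```text
clock: 10.35
eef_pos: [0.5006, -0.3188, 0.2212]
eef_rot: [0.997, 0.083, 0.002, 0.001]
contact_force: [-1.1, -0.4, -2.2]
finger_gap: 0.212
d mm [-6.4 -2.  -0. ] dr [ 0.0009  0.0035 -0.0045] F [-1.1 -0.4 -2.2] gap 0.212 t 10.35 j7 -0.95
```

```bash
python3 -m jog '{"translation":[[-3,-1,0],[-2,-1,0],[-1,0,0],[0,0,3],[0,0,6],[0,0,5],[0,0,2],[0,0,1],[0,0,0]],"dr":[[0,0.003,-0.004],[0,0,0],[0,0,0],[0,0,0],[0,0,0],[0,0,0],[0,0,0],[0,0,0],[0,0,0]],"jaw":[-1,-1,-1,-1,-1,-1,-1,-1,-1]}'
python3 - <<'E'
from h import *
delta([.4942,-.3208,.2417],9.3)
w=snap("wrist","w5");a=snap("scene","s5")
A=a["color"][220:340,190:310,::-1]
o=np.hstack([cv2.resize(A,(480,480),interpolation=cv2.INTER_CUBIC),w["color"][:,160:480,::-1]]);cv2.imwrite("pics/v7.png",o)
E
```

```text
clock: 11.1
eef_pos: [0.4918, -0.3227, 0.2412]
eef_rot: [0.997, 0.079, 0.0, 0.001]
contact_force: [0.6, -0.9, -2.2]
finger_gap: 0.208
d mm [2.4 1.9 0.5] dr [0.0023 0.0002 0.0034] F [ 0.6 -0.9 -2.2] gap 0.208 t 11.1 j7 -0.94
```

View pics/v7.png

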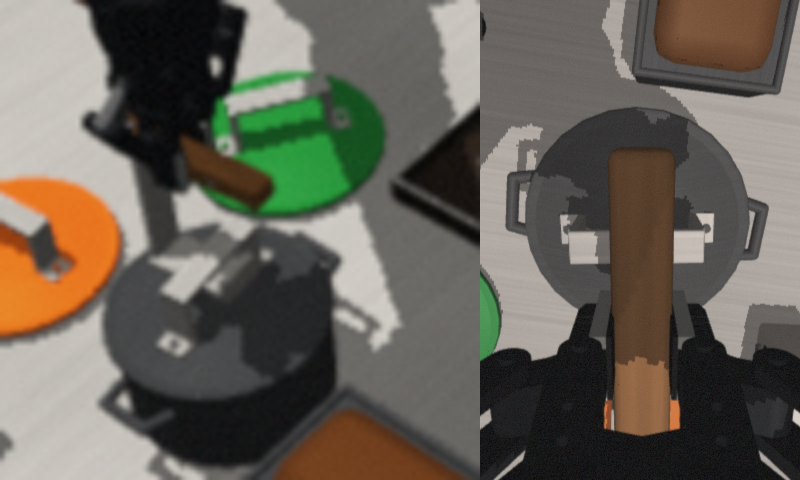

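The foot is under the strap, with the strap centred to about 2 mm (columns 569–705 against the grip at 641). I trim that and lift slowly.

```bash
python3 -m jog '{"translation":[[1.5,1.5,0],[0.5,0.5,0],[0,0,2],[0,0,3],[0,0,4],[0,0,5],[0,0,6],[0,0,6],[0,0,4],[0,0,2],[0,0,0],[0,0,0]],"dr":[[0.002,0,0],[0,0,0],[0,0,0],[0,0,0],[0,0,0],[0,0,0],[0,0,0],[0,0,0],[0,0,0],[0,0,0],[0,0,0],[0,0,0]],"jaw":[-1,-1,-1,-1,-1,-1,-1,-1,-1,-1,-1,-1]}' 120
python3 -c "
from h import *;delta([.4942,-.3208,.2717],9.3)"
```

```text
clock: 12.2
eef_pos: [0.4926, -0.3194, 0.2735]
eef_rot: [0.997, 0.08, -0.002, -0.002]
contact_force: [0.4, -0.8, -6.1]
finger_gap: 0.212
d mm [ 1.6 -1.4 -1.8] dr [-0.003  -0.0048  0.0028] F [ 0.4 -0.8 -6.1] gap 0.212 t 12.2 j7 -0.94
```

Lid is up: the force went from 2.2 to 6.1 N. I raise it further, then carry it in front of the post.

```bash
python3 -m jog '{"translation":[[0,0,3],[0,0,6],[0,0,8],[0,0,8],[0,0,7],[0,0,4],[0,0,2],[0,0,0]],"dr":[[0,0,0],[0,0,0],[0,0,0],[0,0,0],[0,0,0],[0,0,0],[0,0,0],[0,0,0]],"jaw":[-1,-1,-1,-1,-1,-1,-1,-1]}'
python3 -m jog '{"translation":[[0,4,0],[0,8,0],[0,12,0],[0,16,0],[0,18,0],[0,18,0],[0,18,0],[0,18,0],[0,18,0],[0,18,0],[0,18,0],[0,18,0],[0,18,0],[0,18,0],[0,18,0],[0,16,0],[0,12,0],[0,8,0],[0,4,0],[0,1,0]],"dr":[[0,0,0],[0,0,0],[0,0,-0.01],[0,0,-0.01],[0,0,-0.01],[0,0,-0.01],[0,0,-0.01],[0,0,-0.01],[0,0,-0.01],[0,0,-0.01],[0,0,-0.01],[0,0,-0.01],[0,0,-0.01],[0,0,0],[0,0,0],[0,0,0],[0,0,0],[0,0,0],[0,0,0],[0,0,0]],"jaw":[-1,-1,-1,-1,-1,-1,-1,-1,-1,-1,-1,-1,-1,-1,-1,-1,-1,-1,-1,-1]}'
python3 - <<'E'
from h import *
delta([.5855,-.029,.3],2.8)
w=snap("wrist","w6");a=snap("scene","s6");snap("top","t6")
A=a["color"][160:340,190:390,::-1]
o=np.hstack([cv2.resize(A,(480,432),interpolation=cv2.INTER_CUBIC),w["color"][:432,160:480,::-1]]);cv2.imwrite("pics/v8.png",o)
E
```

```text
clock: 12.87
eef_pos: [0.4926, -0.3193, 0.316]
eef_rot: [0.997, 0.08, -0.002, -0.002]
contact_force: [0.2, 0.1, -6.4]
finger_gap: 0.206
clock: 14.53
eef_pos: [0.4837, -0.0131, 0.3095]
eef_rot: [1.0, 0.026, -0.007, -0.003]
contact_force: [-0.3, -0.2, -6.4]
finger_gap: 0.207
d mm [101.8 -15.9  -9.5] dr [-0.0053 -0.0138 -0.0027] F [-0.3 -0.2 -6.4] gap 0.207 t 14.53 j7 -1.57
```

View pics/v8.png

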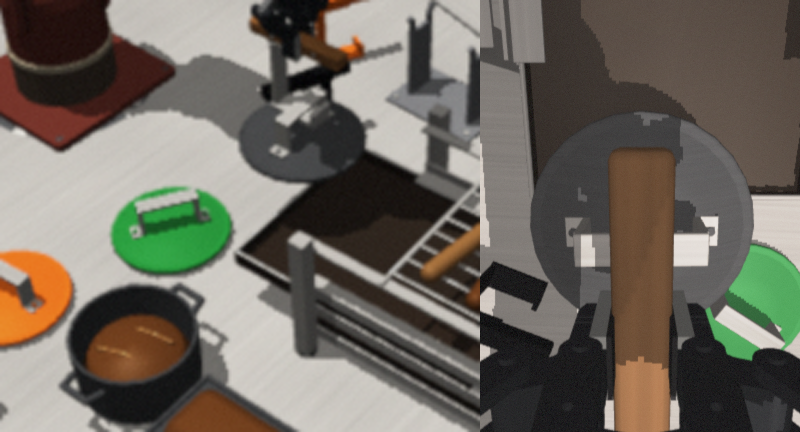

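The lid hangs level from the hook in front of the tray, and the pot at crop (140,335) is uncovered with its loaf showing. I carry the lid over the tray.

```bash
python3 -m jog '{"translation":[[3,-3,0],[7,-4,0],[11,-4,0],[14,-2,0],[14,-1,0],[14,0,0],[12,0,0],[9,0,0],[6,0,0],[3,0,0],[1,0,0],[0,0,0]],"dr":[[-0.005,-0.007,0],[0,-0.006,0],[0,0,0],[0,0,0],[0,0,0],[0,0,0],[0,0,0],[0,0,0],[0,0,0],[0,0,0],[0,0,0],[0,0,0]],"jaw":[-1,-1,-1,-1,-1,-1,-1,-1,-1,-1,-1,-1]}'
python3 -c "
from h import *;delta([.5855,-.029,.2307],2.8)"
```

```text
clock: 15.68
eef_pos: [0.5888, -0.0417, 0.3066]
eef_rot: [1.0, 0.017, -0.0, 0.001]
contact_force: [0.5, -0.5, -6.9]
finger_gap: 0.21
d mm [ -3.3  12.7 -75.9] dr [ 0.0029 -0.0004  0.0142] F [ 0.5 -0.5 -6.9] gap 0.21 t 15.68 j7 -1.61
```

```bash
python3 -m jog '{"translation":[[-1,4,-3],[-1,4,-6],[0,2,-9],[0,1,-9],[0,0,-9],[0,0,-8],[0,0,-7],[0,0,-5],[0,0,-3],[0,0,-1],[0,0,0],[0,0,0]],"dr":[[0.003,0,0.006],[0,0,0.006],[0,0,0],[0,0,0],[0,0,0],[0,0,0],[0,0,0],[0,0,0],[0,0,0],[0,0,0],[0,0,0],[0,0,0]],"jaw":[-1,-1,-1,-1,-1,-1,-1,-1,-1,-1,-1,-1]}'
python3 - <<'E'
from h import *
delta([.5855,-.029,.2277],2.8)
t=snap("top","t7")
g=cv2.cvtColor(load("w6")["color"],cv2.COLOR_RGB2GRAY)
w=snap("wrist","w7");a=snap("scene","s7")
A=a["color"][180:330,260:410,::-1]
o=np.hstack([cv2.resize(A,(400,400),interpolation=cv2.INTER_CUBIC),cv2.resize(t["color"][180:290,265:375,::-1],(400,400),interpolation=cv2.INTER_CUBIC)]);cv2.imwrite("pics/v9.png",o)
E
```

```text
clock: 16.68
eef_pos: [0.5838, -0.0293, 0.2393]
eef_rot: [1.0, 0.024, -0.001, 0.0]
contact_force: [-0.0, -1.1, -6.0]
finger_gap: 0.206
d mm [  1.7   0.3 -11.6] dr [ 0.0004 -0.0025  0.0002] F [-0.  -1.1 -6. ] gap 0.206 t 16.68 j7 -1.63
```

View pics/v9.png

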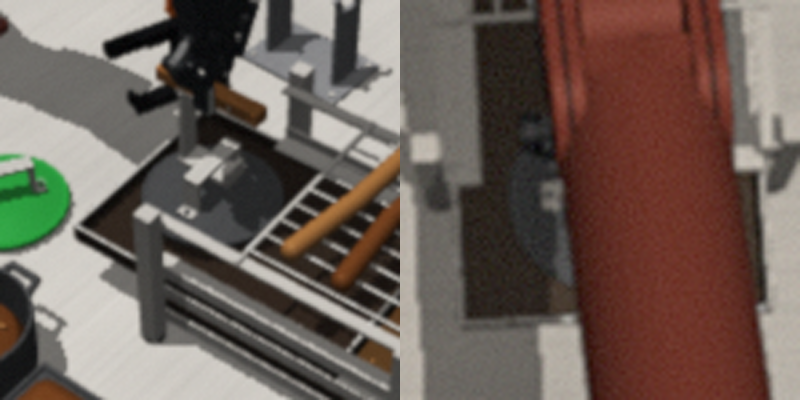

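The lid is centred over the drawn tray, clear of the posts and the wire grid. I set it down slowly.

```bash
python3 -m jog '{"translation":[[0,0,-2],[0,0,-2],[0,0,-2],[0,0,-1.5],[0,0,-1.5],[0,0,-1],[0,0,0]],"dr":[[0,0,0],[0,0,0],[0,0,0],[0,0,0],[0,0,0],[0,0,0],[0,0,0]],"jaw":[-1,-1,-1,-1,-1,-1,-1]}'
```

```text
clock: 17.42
eef_pos: [0.5844, -0.0292, 0.2294]
eef_rot: [1.0, 0.024, -0.0, 0.0]
contact_force: [-0.3, 0.7, -6.2]
finger_gap: 0.212
```

```bash
python3 -m jog '{"translation":[[0,0,-1],[0,0,-1],[0,0,-0.5],[0,0,0]],"dr":[[0,0,0],[0,0,0],[0,0,0],[0,0,0]],"jaw":[-1,-1,-1,-1]}'
```

```text
clock: 17.75
eef_pos: [0.585, -0.0293, 0.2277]
eef_rot: [1.0, 0.024, 0.001, 0.0]
contact_force: [-0.7, -0.4, -5.4]
finger_gap: 0.212
```

```bash
for i in 1 2; do python3 -m jog '{"translation":[[0,0,-1],[0,0,-1],[0,0,-0.5],[0,0,0]],"dr":[[0,0,0],[0,0,0],[0,0,0],[0,0,0]],"jaw":[-1,-1,-1,-1]}'; done
```

```text
clock: 18.08
eef_pos: [0.5859, -0.0291, 0.2264]
eef_rot: [1.0, 0.024, 0.002, 0.001]
contact_force: [-0.0, 0.1, -1.4]
finger_gap: 0.206
clock: 18.42
eef_pos: [0.5862, -0.0291, 0.2241]
eef_rot: [1.0, 0.024, 0.003, 0.001]
contact_force: [0.1, -0.2, -1.3]
finger_gap: 0.21
```

The load came off at TCP z ≈ 0.227. I lower into the middle of the window and back out.

```bash
python3 -m jog '{"translation":[[0,0,-3],[0,0,-5],[0,0,-5],[0,0,-3],[0,0,-1],[0,0,0]],"dr":[[0,-0.005,0],[0,0,0],[0,0,0],[0,0,0],[0,0,0],[0,0,0]],"jaw":[-1,-1,-1,-1,-1,-1]}'
python3 -c "
from h import *;delta([.52,-.0325,.206],2.8)"
```

```text
clock: 18.92
eef_pos: [0.5858, -0.0291, 0.2046]
eef_rot: [1.0, 0.024, 0.005, 0.001]
contact_force: [-0.4, 0.6, -2.3]
finger_gap: 0.21
d mm [-65.8  -3.4   1.4] dr [0.0009 0.0099 0.0002] F [-0.4  0.6 -2.3] gap 0.21 t 18.92 j7 -1.63
```

```bash
python3 -m jog '{"translation":[[0,0,1],[-5,-0.3,0],[-9,-0.5,0],[-11,-0.5,0],[-11,-0.5,0],[-10,-0.5,0],[-7,-0.4,0],[-5,-0.3,0],[-3,0,0],[-1,0,0],[0,0,0]],"dr":[[0,0.008,0],[0,0,0],[0,0,0],[0,0,0],[0,0,0],[0,0,0],[0,0,0],[0,0,0],[0,0,0],[0,0,0],[0,0,0]],"jaw":[-1,-1,-1,-1,-1,-1,-1,-1,-1,-1,-1]}'
python3 -c "
from h import *;delta([.52,-.0325,.206],2.8)"
```

```text
clock: 19.83
eef_pos: [0.5177, -0.0324, 0.2067]
eef_rot: [1.0, 0.024, 0.001, 0.001]
contact_force: [0.0, 0.1, -1.9]
finger_gap: 0.205
d mm [ 2.3 -0.1 -0.7] dr [0.0015 0.0024 0.0004] F [ 0.   0.1 -1.9] gap 0.205 t 19.83 j7 -1.59
```

```bash
python3 -m jog '{"translation":[[0,0,6],[0,0,8],[-6,0,6],[-12,0,2],[-14,0,0],[-14,0,0],[-12,0,0],[-9,0,0],[-6,0,0],[-3,0,0],[-1,0,0],[0,0,0]],"dr":[[0,0,0],[0,0,0],[0,0,0],[0,0,0],[0,0,0],[0,0,0],[0,0,0],[0,0,0],[0,0,0],[0,0,0],[0,0,0],[0,0,0]],"jaw":[-1,-1,-1,-1,-1,-1,-1,-1,-1,-1,-1,-1]}'
python3 - <<'E'
from h import *
delta([.436,-.036,.1742],2.8)
w=snap("wrist","w8");t=snap("top","t8");s=snap("scene","s8")
print([proj(w,[*p,.084]).round(0).tolist() for p in((.4838,.0826),(.4938,-.1505))])
o=np.hstack([cv2.resize(w["color"][:,:,::-1],(533,400)),cv2.resize(s["color"][190:310,270:350,::-1],(267,400),interpolation=cv2.INTER_CUBIC)]);cv2.imwrite("pics/v10.png",o)
E
```

```text
clock: 20.83
eef_pos: [0.4393, -0.0312, 0.2359]
eef_rot: [1.0, 0.025, 0.004, 0.0]
contact_force: [1.4, -0.1, -1.8]
finger_gap: 0.206
d mm [ -3.3  -4.8 -61.7] dr [ 0.0004  0.0086 -0.0013] F [ 1.4 -0.1 -1.8] gap 0.206 t 20.83 j7 -1.52
[[153.0, 154.0], [505.0, 156.0]]
```

View pics/v10.png

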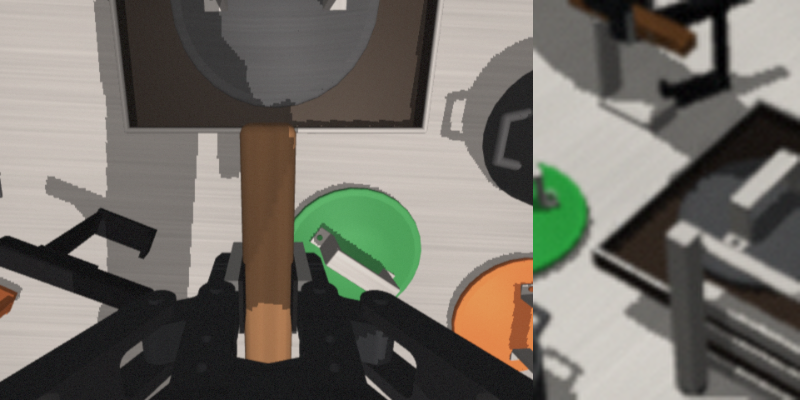

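The lid lies flat on the tray. The tray's front corners are at (128,128) and (425,130) in the view, which agrees with the prediction to about 5 px. I descend to push height.

```bash
python3 -m jog '{"translation":[[-3,-3,-4],[-2,-2,-8],[0,0,-10],[0,0,-11],[0,0,-10],[0,0,-8],[0,0,-5],[0,0,-3],[0,0,-1],[0,0,0]],"dr":[[0,0.008,0],[0,0,0],[0,0,0],[0,0,0],[0,0,0],[0,0,0],[0,0,0],[0,0,0],[0,0,0],[0,0,0]],"jaw":[-1,-1,-1,-1,-1,-1,-1,-1,-1,-1]}'
python3 -c "
from h import *;delta([.434,-.0365,.1742],2.8)"
```

```text
clock: 21.82
eef_pos: [0.4333, -0.0368, 0.167]
eef_rot: [1.0, 0.025, -0.003, -0.001]
contact_force: [-0.8, -0.1, -1.8]
finger_gap: 0.208
d mm [0.7 0.3 7.2] dr [-0.0015 -0.0051 -0.0014] F [-0.8 -0.1 -1.8] gap 0.208 t 21.82 j7 -1.53
```

```bash
python3 -m jog '{"translation":[[0,0,4],[0,0,3],[4,0.2,0],[5,0.3,0],[4,0.2,0],[3,0.1,0],[3,0.1,0],[3,0.1,0],[4,0.2,0],[5,0.25,0],[5,0.25,0],[5,0.25,0],[5,0.25,0],[5,0.25,0]],"dr":[[0,-0.005,0],[0,0,0],[0,0,0],[0,0,0],[0,0,0],[0,0,0],[0,0,0],[0,0,0],[0,0,0],[0,0,0],[0,0,0],[0,0,0],[0,0,0],[0,0,0]],"jaw":[-1,-1,-1,-1,-1,-1,-1,-1,-1,-1,-1,-1,-1,-1]}'
python3 -c "
from h import *;delta([.55,-.0305,.1742],2.8)"
```

```text
clock: 22.98
eef_pos: [0.4875, -0.0345, 0.1757]
eef_rot: [1.0, 0.025, -0.002, -0.0]
contact_force: [-3.6, -0.8, -0.0]
finger_gap: 0.208
d mm [62.5  4.  -1.5] dr [-0.0005 -0.0037 -0.0007] F [-3.6 -0.8 -0. ] gap 0.208 t 22.98 j7 -1.57
```

```bash
python3 -m jog '{"translation":[[5,0.25,0],[5,0.25,0],[5,0.25,0],[5,0.25,0],[5,0.25,0],[4,0.2,0],[3,0.1,0],[2,0.1,0]],"dr":[[0,-0.003,0],[0,0,0],[0,0,0],[0,0,0],[0,0,0],[0,0,0],[0,0,0],[0,0,0]],"jaw":[-1,-1,-1,-1,-1,-1,-1,-1]}'
python3 - <<'E'
from h import *
delta([.55,-.0325,.1742],2.8)
t=snap("top","t9");w=snap("wrist","w9")
E
```

```text
clock: 23.65
eef_pos: [0.5261, -0.0325, 0.1754]
eef_rot: [1.0, 0.025, -0.0, -0.001]
contact_force: [-4.2, 0.1, 0.8]
finger_gap: 0.209
d mm [23.9 -0.  -1.2] dr [-0.001  -0.0004 -0.0007] F [-4.2  0.1  0.8] gap 0.209 t 23.65 j7 -1.6
```

```bash
python3 -m jog '{"translation":[[3,0.15,0],[3,0.15,0],[3,0.15,0],[2,0.1,0]],"dr":[[0,0,0],[0,0,0],[0,0,0],[0,0,0]],"jaw":[-1,-1,-1,-1]}'
```

```text
clock: 24.08
eef_pos: [0.537, -0.032, 0.1752]
eef_rot: [1.0, 0.025, -0.001, -0.0]
contact_force: [-3.5, -0.6, -1.0]
finger_gap: 0.209
```

```bash
python3 -m jog '{"translation":[[3,0.15,0],[2,0.15,0],[2,0.15,0],[2,0.1,0]],"dr":[[0,0,0],[0,0,0],[0,0,0],[0,0,0]],"jaw":[-1,-1,-1,-1]}'
```

```text
clock: 24.42
eef_pos: [0.5426, -0.0317, 0.1747]
eef_rot: [1.0, 0.025, -0.006, -0.0]
contact_force: [-13.4, -0.1, 6.4]
finger_gap: 0.209
```

```bash
python3 -m jog '{"translation":[[2,0.1,0],[2,0.1,0],[1,0,0]],"dr":[[0,0,0],[0,0,0],[0,0,0]],"jaw":[-1,-1,-1]}'
```

```text
clock: 24.67
eef_pos: [0.5431, -0.0317, 0.1739]
eef_rot: [1.0, 0.024, -0.012, 0.0]
contact_force: [-8.0, -0.0, 1.0]
finger_gap: 0.208
```

It hits a hard stop: about 13 N and no further travel. I back off and verify.

```bash
python3 -m jog '{"translation":[[-3,0,0],[-7,-0.3,0],[-10,-0.5,0],[-12,-0.5,5],[-12,-0.5,12],[-12,0,20],[-12,0,25],[-8,0,25],[-4,0,20],[0,0,10],[0,0,5],[0,0,1],[0,0,0]],"dr":[[0,0,0],[0,-0.01,0],[0,-0.01,0],[0,0,0],[0,0,0],[0,0,0],[0,0,0],[0,0,0],[0,0,0],[0,0,0],[0,0,0],[0,0,0],[0,0,0]],"jaw":[-1,-1,-1,-1,-1,-1,-1,-1,-1,-1,-1,-1,-1]}'
python3 - <<'E'
from h import *
delta([.4729,.3055,.3],-2)
s=snap("scene","s10");w=snap("wrist","w10");t=snap("top","t10")
o=np.hstack([cv2.resize(w["color"][:,:,::-1],(533,400)),cv2.resize(s["color"][110:290,270:390,::-1],(267,400),interpolation=cv2.INTER_CUBIC)]);cv2.imwrite("pics/v11.png",o)
E
```

```text
clock: 25.75
eef_pos: [0.4633, -0.0324, 0.3026]
eef_rot: [1.0, 0.025, 0.011, 0.001]
contact_force: [-0.0, 0.7, -2.7]
finger_gap: 0.213
d mm [  9.6 337.9  -2.6] dr [ 0.0023  0.0211 -0.085 ] F [-0.   0.7 -2.7] gap 0.213 t 25.75 j7 -1.52
```

View pics/v11.png

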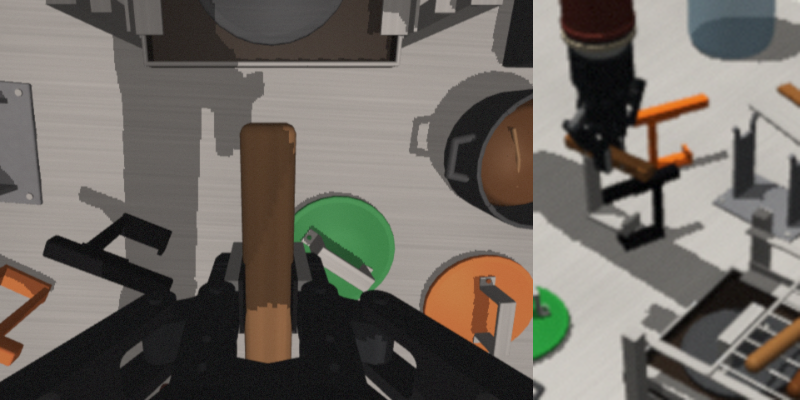

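Wrist view: the tray's front lip is at row 65, just ahead of the runner ends, with the lid on it. The grip looks unchanged in the jaws (tip at row 124, as before), so nothing slipped. I take the lifter back to its rest.

```bash
python3 -m jog '{"translation":[[1,10,2],[1,20,0],[1,28,0],[1,30,0],[1,30,0],[1,30,0],[1,30,0],[1,30,0],[1,30,0],[1,28,0],[1,22,0],[1,14,0],[0,8,0],[0,4,0],[0,2,0],[0,0,0],[0,0,0]],"dr":[[0,0.01,-0.008],[0,0.01,-0.008],[0,0,-0.008],[0,0,-0.008],[0,0,-0.008],[0,0,-0.008],[0,0,-0.008],[0,0,-0.008],[0,0,-0.008],[0,0,-0.008],[0,0,0],[0,0,0],[0,0,0],[0,0,0],[0,0,0],[0,0,0],[0,0,0]],"jaw":[-1,-1,-1,-1,-1,-1,-1,-1,-1,-1,-1,-1,-1,-1,-1,-1,-1]}'
python3 -c "
from h import *;delta([.4729,.3055,.1307],-2)"
```

```text
clock: 27.32
eef_pos: [0.4695, 0.2938, 0.2859]
eef_rot: [1.0, -0.02, -0.015, 0.0]
contact_force: [0.0, -0.7, -2.2]
finger_gap: 0.21
d mm [   3.4   11.7 -155.2] dr [ 0.0001 -0.0293  0.0061] F [ 0.  -0.7 -2.2] gap 0.21 t 27.32 j7 -2.35
```

```bash
python3 -m jog '{"translation":[[2,5,0],[1,4,0],[0,2,-5],[0,0,-10],[0,0,-18],[0,0,-20],[0,0,-18],[0,0,-12],[0,0,-7],[0,0,-3],[0,0,-1],[0,0,0]],"dr":[[0,-0.015,0.006],[0,-0.012,0],[0,0,0],[0,0,0],[0,0,0],[0,0,0],[0,0,0],[0,0,0],[0,0,0],[0,0,0],[0,0,0],[0,0,0]],"jaw":[-1,-1,-1,-1,-1,-1,-1,-1,-1,-1,-1,-1]}'
python3 - <<'E'
from h import *
delta([.4729,.3055,.1307],-2)
snap("wrist","w11")
E
```

```text
clock: 28.32
eef_pos: [0.4732, 0.3013, 0.1844]
eef_rot: [1.0, -0.02, 0.002, 0.001]
contact_force: [-0.6, 1.1, -1.7]
finger_gap: 0.211
d mm [ -0.3   4.2 -53.7] dr [0.0022 0.0032 0.0048] F [-0.6  1.1 -1.7] gap 0.211 t 28.32 j7 -2.41
```

```bash
python3 -m jog '{"translation":[[0,2.5,0],[0,1.5,-5],[0,0.3,-8],[0,0,-6],[0,0,-2],[0,0,0]],"dr":[[0.002,0.003,0.004],[0,0,0],[0,0,0],[0,0,0],[0,0,0],[0,0,0]],"jaw":[-1,-1,-1,-1,-1,-1]}'
python3 -c "
from h import *;delta([.4729,.3055,.1307],-2)"
```

```text
clock: 28.87
eef_pos: [0.4746, 0.3071, 0.164]
eef_rot: [1.0, -0.018, 0.002, -0.001]
contact_force: [-0.3, -0.3, -2.2]
finger_gap: 0.212
d mm [ -1.7  -1.6 -33.3] dr [-0.0023  0.0042  0.0007] F [-0.3 -0.3 -2.2] gap 0.212 t 28.87 j7 -2.43
```

```bash
python3 -m jog '{"translation":[[-1,-1,0],[-0.5,-0.5,-4],[0,0,-6],[0,0,-6],[0,0,-6],[0,0,-4],[0,0,-2],[0,0,0]],"dr":[[-0.002,0.004,0],[0,0,0],[0,0,0],[0,0,0],[0,0,0],[0,0,0],[0,0,0],[0,0,0]],"jaw":[-1,-1,-1,-1,-1,-1,-1,-1]}'
python3 -c "
from h import *;delta([.4729,.3055,.1307],-2)"
```

```text
clock: 29.53
eef_pos: [0.4727, 0.3051, 0.1324]
eef_rot: [1.0, -0.018, -0.001, 0.0]
contact_force: [-0.5, 0.0, -2.3]
finger_gap: 0.209
d mm [ 0.2  0.4 -1.7] dr [ 0.0004 -0.0011  0.0009] F [-0.5  0.  -2.3] gap 0.209 t 29.53 j7 -2.45
```

```bash
python3 -m jog '{"translation":[[0,0,-1],[0,0,-1],[0,0,-0.5],[0,0,-0.5],[0,0,0]],"dr":[[0,0,0],[0,0,0],[0,0,0],[0,0,0],[0,0,0]],"jaw":[-1,-1,-1,-1,-1]}'
```

```text
clock: 29.95
eef_pos: [0.473, 0.3055, 0.1311]
eef_rot: [1.0, -0.018, 0.0, 0.0]
contact_force: [0.2, -0.7, -1.4]
finger_gap: 0.214
```

```bash
python3 -m jog '{"translation":[[0,0,-1],[0,0,-0.5],[0,0,0],[0,0,0]],"dr":[[0,0,0],[0,0,0],[0,0,0],[0,0,0]],"jaw":[-1,-1,-1,-1]}'; python3 -m jog '{"translation":[[0,0,0],[0,0,0],[0,0,0],[0,0,0],[0,0,0],[0,0,0],[0,0,0],[0,0,0]],"dr":[[0,0,0],[0,0,0],[0,0,0],[0,0,0],[0,0,0],[0,0,0],[0,0,0],[0,0,0]],"jaw":[-0.4,-0.2,0,0.2,0.4,0.4,0.4,0.4]}'
```

```text
clock: 30.28
eef_pos: [0.4733, 0.3057, 0.1309]
eef_rot: [1.0, -0.018, 0.001, 0.0]
contact_force: [-1.4, -0.9, -1.1]
finger_gap: 0.209
clock: 30.95
eef_pos: [0.474, 0.3063, 0.131]
eef_rot: [1.0, -0.018, 0.002, -0.001]
contact_force: [-0.4, 0.7, -0.4]
finger_gap: 0.702
```

Released. I rise, get clear of the view, and check everything.

```bash
python3 -m jog '{"translation":[[0,0,4],[0,0,8],[0,0,14],[0,0,20],[0,0,25],[0,0,25],[0,0,25],[0,0,20],[0,10,10],[-5,20,0],[-8,25,0],[-8,25,0],[-8,25,0],[-5,15,0],[-2,8,0],[0,2,0],[0,0,0]],"dr":[[0,0,0],[0,0,0],[0,0,0],[0,0,0],[0,0,0],[0,0,0],[0,0,0],[0,0,0],[0,0,0],[0,0,0],[0,0,0],[0,0,0],[0,0,0],[0,0,0],[0,0,0],[0,0,0],[0,0,0]],"jaw":[0.4,0.4,0.4,0.4,0.4,0.4,0.4,0.4,0.4,0.4,0.4,0.4,0.4,0.4,0.4,0.4,0.4]}'
python3 - <<'E'
from h import *
delta([.4729,.3055,.3],-2)
s=snap("scene","s12");t=snap("top","t12")
hsv=cv2.cvtColor(t["color"],cv2.COLOR_RGB2HSV);br=(hsv[...,1]>110)&(hsv[...,0]<20)
try:print("grip",rect(t,blob(t,br,(185,235,225,310)),.134))
except Exception as e:print(e)
b=load("scene0")["color"].astype(int)
o=np.hstack([cv2.resize(t["color"][170:320,180:380,::-1],(480,360),interpolation=cv2.INTER_CUBIC),cv2.resize(s["color"][120:300,250:410,::-1],(320,360),interpolation=cv2.INTER_CUBIC)]);cv2.imwrite("pics/v12.png",o)
# moved things: compare top view blobs
d=np.abs(t["color"].astype(int)-load("top0")["color"].astype(int)).max(2)>50
n,l,st,ce=cv2.connectedComponentsWithStats(d.astype(np.uint8))
print([(st[i].tolist()) for i in range(1,n) if st[i,4]>60])
E
```

```text
clock: 32.37
eef_pos: [0.4342, 0.4407, 0.3028]
eef_rot: [1.0, -0.019, 0.005, -0.003]
contact_force: [-0.8, 0.3, -0.7]
finger_gap: 0.702
d mm [  38.7 -135.2   -2.8] dr [-0.0065  0.0093  0.0032] F [-0.8  0.3 -0.7] gap 0.702 t 32.37 j7 -2.63
grip (array([0.4709186 , 0.30591106]), np.float64(0.020841586072497507), np.float64(0.12829995366913252), np.float64(-1.4884001185774773), (198.8491973876953, 271.44097900390625))
[[337, 131, 8, 11, 68], [300, 133, 8, 11, 70], [309, 133, 7, 11, 73], [319, 132, 7, 12, 74], [328, 132, 7, 11, 73], [301, 196, 39, 14, 324], [53, 215, 294, 228, 17699], [276, 234, 91, 36, 2585], [389, 235, 63, 21, 166], [402, 245, 47, 43, 874], [48, 252, 4, 22, 80], [117, 255, 17, 12, 68], [40, 257, 7, 13, 64], [192, 271, 11, 25, 144], [204, 271, 11, 14, 79], [292, 303, 243, 87, 7949], [341, 360, 299, 120, 15756], [630, 386, 10, 30, 148], [282, 413, 47, 29, 513], [335, 423, 7, 15, 66], [317, 426, 16, 23, 90]]
```

The viewer's limit is reached, so I finish the checks numerically: lifter level, tray front, lid on the tray, pot and bystanders unmoved.

```bash
python3 - <<'E'
from h import *
T0,T=load("top0"),load("t12");S0,S=load("scene0"),load("s12")
G=lambda c:cv2.cvtColor(c["color"],cv2.COLOR_RGB2GRAY)
def shift(A,B,roi):
    x0,y0,x1,y1=roi;a=np.float32(G(A)[y0-8:y1+8,x0-8:x1+8]);b=np.float32(G(B)[y0:y1,x0:x1])
    r=cv2.matchTemplate(a,b,cv2.TM_CCOEFF_NORMED);_,v,_,p=cv2.minMaxLoc(r);return (8-p[0],8-p[1],round(v,2))
for n,r in dict(lugL=(380,252,398,275),lugR=(450,252,464,275),knob=(80,228,142,282),tin=(408,160,455,236),green=(332,292,384,345),orangelid=(408,322,456,370),timer=(472,298,496,328),jar=(508,230,540,268),basket=(165,160,228,218),black=(242,297,290,324),orlift=(178,326,228,358),scraper=(105,284,152,345),rest=(185,240,228,306)).items():print("top",n,shift(T0,T,r))
for n,r in dict(pot=(215,300,275,335),lifter=(360,155,400,190),green=(235,235,290,275)).items():print("scene",n,shift(S0,S,r))
g=G(T)
# tray front edge: bright rim line columns near x
for u in(300,322,345):print(u,g[228:262,u].tolist())
gr=g[215:250,240:400]
hsv=cv2.cvtColor(T["color"],cv2.COLOR_RGB2HSV)
b=(T["color"].min(2)>125)
try:print("loop on tray (z .1255)",rect(T,blob(T,b,(298,185,348,232)),.128))
except Exception as e:print(e)
ry=np.array([.5750,-.0305]);print("expected front mid (TCP.543+.0315)",ry,proj(T,[.5745,-.03,.084]), "runner z62 +25", proj(T,[.5995,-.029,.062]))
E
```

```text
top lugL (0, 0, 0.94)
top lugR (0, 0, 0.83)
top knob (0, 2, 0.52)
top tin (0, 0, 0.99)
top green (0, 0, 0.89)
top orangelid (0, 0, 0.45)
top timer (0, 1, 0.8)
top jar (0, 0, 1.0)
top basket (0, 0, 1.0)
top black (-1, 0, 0.89)
top orlift (-8, 8, 0.11)
top scraper (1, -3, 0.2)
top rest (0, 1, 0.62)
scene pot (0, 0, 0.92)
scene lifter (0, 0, 0.95)
scene green (0, 0, 0.78)
300 [54, 59, 60, 57, 60, 58, 57, 57, 54, 92, 156, 139, 114, 155, 180, 180, 179, 181, 179, 176, 180, 178, 179, 178, 183, 182, 177, 182, 182, 179, 175, 178, 173, 175]
322 [88, 81, 81, 66, 60, 58, 55, 58, 91, 147, 136, 140, 167, 177, 178, 177, 176, 177, 177, 177, 175, 176, 174, 176, 174, 174, 178, 175, 177, 176, 176, 175, 175, 172]
345 [54, 55, 59, 59, 57, 51, 64, 97, 110, 102, 140, 173, 174, 178, 178, 178, 177, 180, 180, 180, 177, 175, 176, 176, 179, 173, 173, 174, 178, 176, 179, 178, 175, 178]
loop on tray (z .1255) (array([ 0.66651978, -0.02998406]), np.float64(0.028266246133470247), np.float64(0.08659461190917438), np.float64(-92.45784135157102), (322.53253173828125, 200.5904541015625))
expected front mid (TCP.543+.0315) [ 0.575  -0.0305] [322.55037656 236.23982194] runner z62 +25 [321.92753807 229.1111268 ]
```

```bash
python3 - <<'E'
from h import *
T=load("t12");g=cv2.cvtColor(T["color"],cv2.COLOR_RGB2GRAY)
u=np.array([np.cos(.047),np.sin(.047)]);v=np.array([-u[1],u[0]])
for s in(1,-1):
    c=np.array([.5745,-.031])+.035*u+s*.135*v
    a,b=proj(T,[*c,.185]);print("post expected px",round(a),round(b));a=int(round(a));b=int(round(b));print("col",b-15,g[b-15:b+16,a].tolist())
S0,S=load("scene0"),load("s12")
for n,(x0,y0,x1,y1) in dict(orlift=(312,150,352,188),black=(298,182,340,222),knob=(410,143,456,184),jar=(150,350,200,410),orlid=(165,260,222,306)).items():
    r=cv2.matchTemplate(S0["color"][y0-8:y1+8,x0-8:x1+8],S["color"][y0:y1,x0:x1],cv2.TM_CCOEFF_NORMED);_,k,_,p=cv2.minMaxLoc(r);print(n,8-p[0],8-p[1],round(k,2))
print(ctrl.observe()['contact_force'])
E
```

```text
post expected px 272 219
col 204 [106, 98, 103, 101, 100, 104, 103, 103, 100, 101, 101, 104, 126, 166, 184, 189, 184, 186, 190, 181, 140, 86, 71, 73, 77, 71, 75, 79, 79, 79, 79]
post expected px 374 213
col 198 [173, 175, 174, 174, 176, 170, 175, 175, 170, 171, 171, 173, 178, 176, 182, 187, 183, 185, 185, 183, 150, 108, 78, 73, 82, 100, 123, 145, 162, 170, 173]
orlift 0 0 1.0
black 0 0 0.83
knob 0 0 0.94
jar 0 0 1.0
orlid 0 0 0.76
[-0.35508867 -0.29308826 -0.06801727]
```

```bash
python3 -c "
from station import ctrl
print(ctrl.sign_off())"
```

```text
the job is handed in; nothing more can be done
None
```

The job was handed in at about 32 s on the robot's clock. I hooked the lid and lifted it off, then set it flat on the drawn tray and unhooked it. I then pushed the tray home with the lifter's toe and put the lifter back in its rest.

**What the last checks showed:**
- **Tray:** it met a hard stop at about 13 N and went no further. In the top view its front rim sits where it should relative to the corner posts, to about 1 px (roughly 2.5 mm).
- **Lid:** its loop is about 3 mm from where it should be on the tray after the push. While it was being lowered, the wrist load came off gradually.
- **Lifter:** its grip is within about 1 mm and 0.3° of the starting pose, and the scene view matched with no shift.
- **Pot and bystanders:** nothing checked in the scene view had shifted: the pot, lifter, jar, knob pot and look-alikes. In the top view, the lugs, tin, jar, basket and the green and orange lids showed no shift. The timer and black look-alike were within 1 px.

**Checks that were weak or failed:**
- In the top view the knob pot, scraper, orange lid and orange look-alike lifter matched poorly, probably because of the arm and its shadow. The scene view showed no shift for all of those except the scraper. I had no clear check of the scraper, but the robot never worked near it.
- The viewer refused the last picture because its limit was reached, so I made the final checks on numbers only.

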